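Feed a blank under the planer guard with a push stick, home to the stop

TASK

Take the push stick and use it, never the gripper, to feed the short blank lying in the planer's channel right through under the guard until it presses gently but definitely on the rubber buffer hidden in the stop hood, and keep it pressed there for a second without forcing it. Then draw the stick back out of the guard and lay it flat on its sole on the bench on the robot's side of the planer, leaving the blank at the stop and everything else alone.

Things in the scene. Friction and masses are not known exactly. Their poses are not given: they have to be found in the camera images.
- planer: Hand-fed bench planer, fixed, off. Steel deck 510 x 96 mm (x -240 to +270), top 20 mm above the bench; two guide rails, 14 mm above the deck, leave a channel 44 mm wide along x. Motor box, 62 mm high, on the -y side (y -54 to -134). Origin: on the bench under the middle of the green guard; x = feed direction, +y = side nearer the robot.
- mouth (a point): Middle of the guard's entry opening at deck height (planer x = -30 mm). The green steel guard bridges the channel from planer x -30 to +30 mm, is 96 mm wide, 104 mm tall above the bench; its low opening is 28 mm high. The stick's sole passes through it, its grip block and the gripper do not.
- roller (a point): Underside of the sprung rubber hold-down roller inside the guard (planer x = 0, 18.5 mm above the deck, radius 18 mm). The blank must lift it 1.5 mm: pushing takes about 3 to 9 N while the blank is under it, next to nothing once the blank's tail is 10 mm past it. It does not touch the stick.
- stop: Length stop: a fixed steel hood over the channel, planer x +145 to +270 mm, 35 mm clear height. Origin on the bench below the middle of its front edge, axes as the planer's. It hides a rubber buffer whose face is 10 to 55 mm inside (differs each time, unseen: feel for it). The buffer gives 1 mm per 6 N and bottoms at 6 mm; press with some 5 to 13 N, not over 16.
- blank_center (a point): Centre of the workpiece: a planed light-wood blank 110 x 40 x 20 mm, about 70 g, lying in the infeed channel before the guard, touched by the stick only. x along its length toward the feed direction, z up.
- blank_nose (a point): Middle of the blank's leading end face (55 mm ahead of the centre).
- blank_tail (a point): Middle of the blank's rear end face (55 mm behind the centre), 10 mm above its underside: where the push stick pushes.
- stick_grip (a point): Push stick: wooden sole 200 x 30 x 14 mm with an upright grip block (36 mm along x, 24 mm across y, top 86 mm above the underside) near its rear, about 140 g, standing on its sole on the bench. This point: in the grip block, 60 mm above the underside. x along the sole to its tip, z up. Grasp from above, across y.
- stick_tip (a point): Middle of the push stick's front end face: 170 mm ahead of the grip point along x, 7 mm above the underside. The sole ends 30 mm behind the grip point.
- mallet_c (a point): Joiner's mallet lying on the bench, head 60 x 110 x 60 mm; point: middle of the head. Leave it alone.
- spare_c (a point): Spare blank 170 x 40 x 20 mm on the bare bench, longer than the workpiece; its centre. Leave it alone.
- jar_c (a point): Glass jar, diameter 64, height 75 mm; its centre. Leave it alone.
- driver_c (a point): Screwdriver lying on the bench; a point on it. Leave it alone.
- offcut_c (a point): Wooden offcut 45 x 35 x 25 mm; its centre. Leave it alone.
- square_c (a point): Try square, wooden stock 110 x 22 x 18 mm with a steel blade 150 mm; middle of the stock. Leave it alone.
- glue_c (a point): Metal can, diameter 74, height 100 mm; its centre. Leave it alone.
Mind the look-alikes: they are no part of the job. Leave any blue or green look-alike of the part that bears stick_grip alone.

How it is judged:
On the way, in this order (a step that is already met when the one before it is completed fails the run):
1. the blank's nose is under the guard, pushed by the stick (x of blank_nose in the frame of planer above -0.01 m and contact force between stick and blank above 0.5 N), for 0.1 s.
2. the stick holds the blank pressed on the stop's buffer with at least 4 N for half a second (contact force between blank and stop above 4 N and contact force between stick and blank above 3 N), for 0.5 s.
At the end, for the whole second after the job is handed in: The blank lies flat in the channel wholly past the guard (tail at least 7 mm clear of it) with its nose inside the stop hood; the push stick lies still and flat on its sole on the bench, on the robot's side of the planer, clear of it (x of blank_tail in the frame of planer above 0.037 m and x of blank_nose in the frame of stop above 0.003 m and z of blank_center in the frame of planer between 0.026 and 0.034 m and angle between blank_center's own z axis and vertical below 0.08 rad and linear speed of each of blank, stick below 0.01 m/s and height (world z) of stick_grip between 0.055 and 0.066 m and angle between stick_grip's own z axis and vertical below 0.06 rad and y of stick_grip in the frame of planer above 0.06 m and y of stick_tip in the frame of planer above 0.05 m); the robot touches nothing.
It fails at once if the blank is forced onto the stop with more than 16 N (contact force between blank and stop above 16 N).
It fails at once if the stick pushes the blank with more than 25 N (contact force between stick and blank above 25 N).
It fails at once if the gripper touches the blank (contact force between any of the fingers, the arm and blank above 1 N).
It fails at once if a bystander is shifted by more than 30 mm (distance of any of mallet_c, spare_c, jar_c, driver_c, offcut_c, square_c, glue_c from where it was at the start of the episode above 0.03 m).
It also fails if it takes over 72 s, if anything falls off the work surface, if the arm or the gripper's body presses on something with over 40 N, if the wrist force passes 120 N, or if a joint passes its speed limit or range.

ROBOT

A 6-joint arm with a two-finger parallel gripper is mounted at the origin on the work surface. World frame = base frame: x ahead of the robot, y to its left, z up, the work surface at z = 0. Lengths are in m, angles in rad, forces in N, time in s.
With the tool pointing down it reaches from about 0.325 to 0.925 m from the base axis. Payload 3.1 kg.
Tool frame: the origin (TCP) lies at the centre of the arm's flange, where the gripper is bolted on; the fingertips stand 173 mm ahead of it and the grasp point (between the pads) lies 155 mm ahead of it; z points along the fingers, y is the direction in which the jaws open and shut (so a half turn about z gives the same grasp; the last joint's range is limited). The gripper opens to 85 mm and grips with 20 to 120 N. Pads are 22 mm wide; open, the fingers measure 114 mm over their backs; the gripper's body (76 mm by 85 mm) begins 54 mm behind the grasp point. The pads swing forward as they close: fully open they stand 13 mm farther back than shut.
Start: joints at [-1.237, 0.217, 1.613, -0, 1.311, -0.112], TCP at [0.27, -0.564, 0.405] pointing down, gripper open.
Joint ranges: [-2.75, 2.75], [-0.78, 2.1], [0.31, 2.55], [-1.13, 4.27], [0.13, 2.63], [-2.58, 2.58]. Speed limits (rad/s): [2.79, 2.79, 3.14, 3.14, 3.14, 3.14].

INTERFACE

Orientations are given as a rotation vector (axis times angle).
In Python, from workcell import r, vision gives the robot as it stands. The module is installed in compiled form; this text tells all that it offers.
- The arm moves only by the tool servo_tool, never from a script. Its argument "rows" is text: rows parted by semicolons, each of 5 numbers parted by spaces: the finger opening in mm, from 0 to 85.4, then the shift along the tool's x, y, z in mm, then the turn about the tool's z in rad. In form: grip x y z turn; .... A call has exactly 8 rows; each row is the pose to reach, as a shift and turn from the pose measured when the call began, along the tool's axes at that moment; what a row does not reach only later rows make up. A row lasts 1/12 s, in which the tool goes at most 41.7 mm and 7.16 degrees, less where a joint would pass 70% of its speed; a pose out of reach is approached as far as the arm can. A call with a gripper value outside its range is refused whole. The fingers move at their own pace and stop on an object; "force" is the grip in N (left out, the last holds). Time passes only in rows, so rows that repeat a pose let the fingers close, or fill a call up. It gives the time, the measured TCP pose, the force and the opening at its end, in the units of the state.
- r.get_state(): the state, without advancing time (a new reading comes with each control period).
- vision.capture(name): name is "side" or "top" or "wrist"; returns a dict with "img" (400x640x3 uint8, red, green, blue), "z_map" (400x640 float32, m along the optical axis (not along the pixel's ray), 0 where there is no reading), "fx", "fy", "cx", "cy" (pixels), "origin" and "attitude" of the camera in the world. Camera axes: x right, y down, z forward; pixel columns grow to the right and rows downward; lengths in m; the calibration is good to about 2 mm. A picture is of the moment at which its call begins.
- r.finish_job(): hands the job in, once; it reports no verdict.
The state is a dict: "time_s": time; "q": joint angles; "qd": joint speeds; "tau": joint torques, N m; "tcp_pos": TCP position; "tcp_rot": TCP orientation; "wrist_force": force on the tool from outside, world axes, zero at the start; "torque": the same for the moment, N m; "finger_gap": opening from 0.0 (shut) to 1.0 (fully open).
Only numpy, scipy, OpenCV 4.12 (cv2) and the standard library are available. Lean on these libraries where they do the work, as an engineer would, in place of code of your own. Each camera call takes 0.05 s, during which the arm holds its last target. There are 200 camera calls.

## Working session

There is one attempt and no reset: what is moved stays moved. The work goes in short steps, Python scripts to look and compute and a tool call to move; the robot and the scene stay as the last step left them, time stands still between calls to the robot, and variables do not carry over. Pictures are saved under pics/ and viewed, about 8 in all and at most 12, crops included, and the job is handed in when it is done.

Besides the shell and the picture viewer there is one more tool, called after "Call:" in YAML: its name, and indented under it one key for each argument. servo_tool: Moves the arm, as the interface text tells. Its arguments: {"type":"object","properties":{"rows":{"type":"string"},"force":{"type":"number"}},"required":["rows"]}

```bash
mkdir -p pics
cat > h.py <<'E'
from workcell import r, vision
import numpy as np, cv2
from scipy.spatial.transform import Rotation as R
def cap(n,f=None):
    c=vision.capture(n); 
    if f: cv2.imwrite('pics/'+f,c['img'][:,:,::-1]); np.savez('pics/'+f[:-4]+'.npz',**c)
    return c
def att(c):
    a=np.array(c['attitude'],float)
    return a if a.shape==(3,3) else R.from_rotvec(a).as_matrix() 
def px(c,u,v,d=None):
    z=c['z_map'][int(v),int(u)] if d is None else d
    return np.array(c['origin'])+att(c)@np.array([(u-c['cx'])/c['fx']*z,(v-c['cy'])/c['fy']*z,z])
def cloud(c):
    v,u=np.mgrid[0:400,0:640]; z=c['z_map']
    P=np.stack([(u-c['cx'])/c['fx']*z,(v-c['cy'])/c['fy']*z,z],-1)
    return P@att(c).T+np.array(c['origin'])
E
python3 - <<'E'
from h import *
for n in('top','side'):
    c=cap(n,n+'1.png'); print(n,c['origin'],c['attitude'],c['fx'],c['cx'],c['cy'])
print(r.get_state())
E
```

```text
top [0.34080797 0.03016393 1.01393871] [-2.01612501  2.19668904 -0.24285284] 372.49490390069957 318.4422263679811 200.4892670411915
side [-0.20983292  0.79722517  0.82742317] [-0.96500848  2.32609435 -1.21633301] 451.3185914084834 322.2143132689536 196.50828037761426
{'time_s': 0.1, 'q': array([-1.23720182e+00,  2.17705930e-01,  1.61482811e+00,  2.49981583e-05,
        1.31132905e+00, -1.12192426e-01]), 'qd': array([ 7.18399281e-04, -2.89910692e-03, -5.55679868e-03,  2.46110079e-04,
        1.79142803e-03, -9.75020597e-05]), 'tau': array([-3.12974753e-04, -3.98074222e+01, -3.04968596e+01, -1.11917268e-04,
        4.21884193e-03, -3.13831265e-05]), 'tcp_pos': array([ 0.26938294, -0.56354827,  0.40345312]), 'tcp_rot': array([-3.06167460e+00, -6.93947432e-01,  3.56031734e-04]), 'wrist_force': array([0.9940425 , 0.20921599, 0.16218963]), 'torque': array([ 0.04485777, -0.01219529, -0.00982438]), 'finger_gap': 1.0008441732722269}
```

View pics/top1.png

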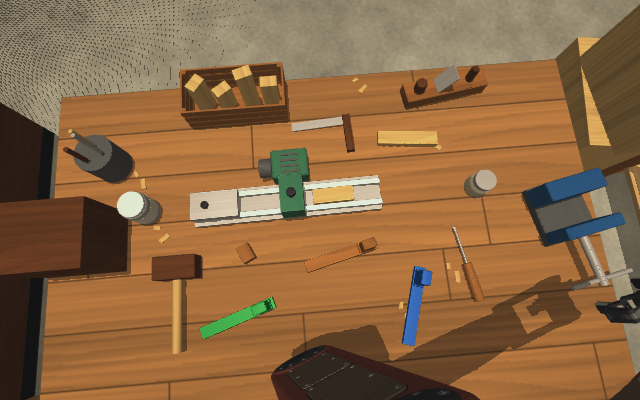

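View pics/side1.png

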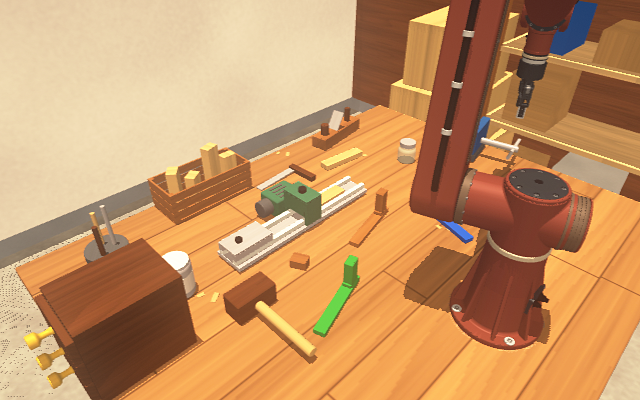

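Top view: the wooden push stick is at (340,255), with its grip at (369,244) and tip at (306,267). Its look-alikes are green (238,318) and blue (417,305), so I choose the wooden one. The blank is in the channel at (333,195), and the spare is at (407,138). The guard is at (291,195) and the hood at (215,205), so the feed direction is image-left.

```bash
cat > m.py <<'E'
from h import *
c=dict(np.load('pics/top1.npz')); P=cloud(c); img=c['img']
def fit(name,u0,v0,u1,v1,zlo,zhi):
    Q=P[v0:v1,u0:u1].reshape(-1,3); Q=Q[(Q[:,2]>zlo)&(Q[:,2]<zhi)]
    (cx,cy),(w,h),a=cv2.minAreaRect((Q[:,:2]*1000).astype(np.float32)); 
    print(name,len(Q),'c',np.round([cx,cy],1),'size',round(w,1),round(h,1),'ang',round(a,2),'z',np.round(np.percentile(Q[:,2],[5,50,95])*1000,1))
print('bench',np.median(P[265:275,260:290,2]))
fit('sole',295,225,385,280,.008,.020)
fit('gripblk',345,225,390,270,.07,.10)
fit('blank',308,178,360,210,.036,.046)
fit('deck+rails',185,175,390,230,.012,.04)
fit('rails',240,170,390,230,.03,.038)
fit('hood',185,185,245,225,.05,.075)
fit('guard',270,175,312,222,.09,.115)
big=cv2.resize(img[165:285,180:400],None,fx=3.6,fy=3.6,interpolation=cv2.INTER_CUBIC); cv2.imwrite('pics/crop1.png',big[:,:,::-1])
E
python3 m.py
```

```text
bench -0.00040414827008139476
sole 666 c [413. -35.] size 30.1 198.7 ang 13.69 z [10.3 13.3 16.4]
gripblk 146 c [ 429.4 -103.1] size 23.4 35.9 ang 13.5 z [78.1 84.9 88.1]
blank 615 c [573.1 -32.6] size 69.6 134.3 ang 0.34 z [36.5 39.3 42.3]
deck+rails 4258 c [583.   96.2] size 119.7 509.9 ang 0.78 z [16.8 21.8 38.3]
rails 1364 c [575.3  31.8] size 384.6 115.5 ang 85.16 z [30.8 33.6 37.5]
hood 1303 c [569.4 288.1] size 73.6 124.7 ang 0.91 z [55.4 58.7 62.2]
guard 847 c [571.8  81.3] size 95.8 60.2 ang 0.68 z [100.1 103.5 106.8]
```

View pics/crop1.png

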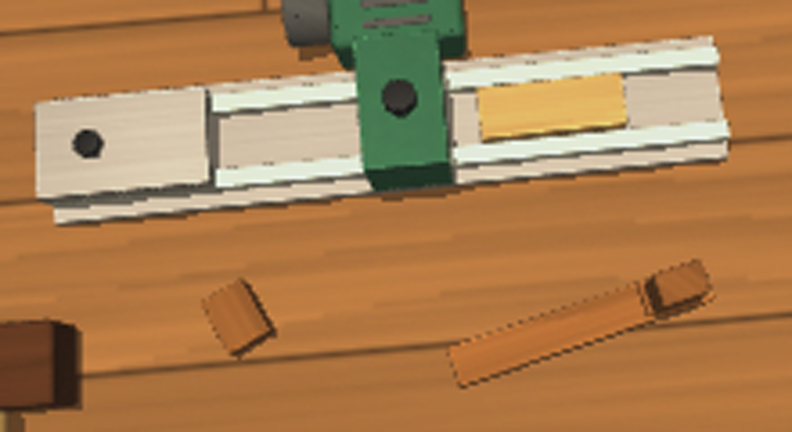

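Crop confirms it: the plain wooden stick has its grip block at the right end (crop ~(678,285)) and its tip at (455,365). The blank in the channel is at crop (478–628, 75–140).

```bash
cat >> h.py <<'E'
def rel(x,y,z,yaw=None):
    "tool-frame shift (mm) and turn to bring TCP to world x,y,z (mm), tool x at yaw deg"
    s=r.get_state(); M=R.from_rotvec(s['tcp_rot']).as_matrix(); d=np.array([x,y,z])-np.array(s['tcp_pos'])*1000
    y0=np.degrees(np.arctan2(M[1,0],M[0,0])); t=0 if yaw is None else -np.radians((yaw-y0+180)%360-180)
    print('t',round(s['time_s'],2),'yaw',round(y0,2),'pos',np.round(np.array(s['tcp_pos'])*1000,1),'F',np.round(s['wrist_force'],1),'q6',round(s['q'][5],2),'REL',np.round(M.T@d,1),'turn',round(t,3))
E
python3 - <<'E'
from h import *
c=dict(np.load('pics/top1.npz')); P=cloud(c); img=c['img'].astype(int)
f=np.array([-.0122,1]); o=np.array([.5718,.0813]); f/=np.linalg.norm(f); n=np.array([-f[1],f[0]])
def pl(p): return np.round(np.array([(p-o)@f,(p-o)@n])*1000,1)
Q=P[175:215,305:362].reshape(-1,3); I=img[175:215,305:362].reshape(-1,3)
k=(I[:,0]-I[:,2]>70)&(Q[:,2]>.034)&(Q[:,2]<.046); a=pl_=np.c_[(Q[k,:2]-o)@f,(Q[k,:2]-o)@n]*1000
print('blank x,y range',a.min(0),a.max(0),cv2.minAreaRect(a.astype(np.float32)))
# rails
A=np.c_[((P.reshape(-1,3)[:,:2]-o)@f),((P.reshape(-1,3)[:,:2]-o)@n)]*1000; Z=P.reshape(-1,3)[:,2]*1000
for lo,hi in((-235,-165),(35,85),(85,140)):
    m=(A[:,0]>lo)&(A[:,0]<hi)&(abs(A[:,1])<60)&(Z>31)&(Z<38)
    y=A[m,1]; print(lo,'rail+',np.percentile(y[y>10],[2,98]),'rail-',np.percentile(y[y<-10],[2,98]))
rel(429.4,-103.1,330,103.6)
E
```

```text
blank x,y range [-163.56148353  -22.09990202] [-53.99175287  19.67131857] ((-108.84049987792969, -1.6399688720703125), (109.3833999633789, 41.1826171875), 0.9879342913627625)
-235 rail+ [21.75181045 35.39275803] rail- [-36.10215454 -22.80247226]
35 rail+ [22.06379841 35.84401919] rail- [-42.21969055 -22.29540841]
85 rail+ [22.59427419 35.70063694] rail- [-35.73661165 -22.01956475]
t 0.1 yaw 25.54 pos [ 269.4 -563.5  403.5] F [1.  0.2 0.2] q6 -0.11 REL [ 342.9 -346.3   74.3] turn -1.362
```

Call:
servo_tool:
  rows: "85 27 -28 0 -0.11; 85 54 -55 0 -0.22; 85 82 -82 0 -0.33; 85 110 -110 0 -0.44; 85 138 -138 10 -0.55; 85 164 -165 20 -0.66; 85 190 -192 30 -0.76; 85 214 -216 40 -0.86"

```text
time_s: 0.77
tcp_pos: [0.3693, -0.274, 0.3632]
tcp_rot: [-2.488, -1.913, -0.002]
wrist_force: [0.6, 0.5, -0.4]
finger_gap: 0.993
```

```bash
python3 -c "
from h import *
rel(429.4,-103.1,330,103.6)"
```

```text
t 0.77 yaw 75.1 pos [ 369.3 -274.   363.2] F [ 0.6  0.5 -0.4] q6 -0.53 REL [180.5  14.2  33.6] turn -0.497
```

Call:
servo_tool:
  rows: "85 35 3 6 -0.1; 85 70 6 12 -0.2; 85 105 9 20 -0.3; 85 135 12 26 -0.4; 85 160 14 31 -0.47; 85 175 14 33 -0.497; 85 180.5 14.2 33.6 -0.497; 85 180.5 14.2 33.6 -0.497"

```text
time_s: 1.43
tcp_pos: [0.4292, -0.1021, 0.3294]
tcp_rot: [-1.939, -2.467, -0.002]
wrist_force: [-0.0, 0.4, -0.4]
finger_gap: 0.995
```

```bash
python3 -c "
from h import *
c=cap('wrist','w1.png'); print(c['origin'],c['attitude'])
P=cloud(c).reshape(-1,3)
Q=P[(P[:,2]>.07)&(P[:,2]<.095)&(abs(P[:,0]-.43)<.06)&(abs(P[:,1]+.103)<.06)]
print(len(Q)); print(cv2.minAreaRect((Q[:,:2]*1000).astype(np.float32)))
rel(429.4,-103.1,215,103.6)"
```

```text
[ 0.41137357 -0.03329603  0.2977239 ] [2.84351797 0.34229368 0.04614423]
1962
((428.5292663574219, -103.65135192871094), (24.04129981994629, 35.62788009643555), 13.680648803710938)
t 1.48 yaw 103.61 pos [ 429.3 -103.   329.8] F [-0.  -0.7 -0. ] q6 -0.63 REL [ -0.4   0.2 114.8] turn 0.0
```

View pics/w1.png

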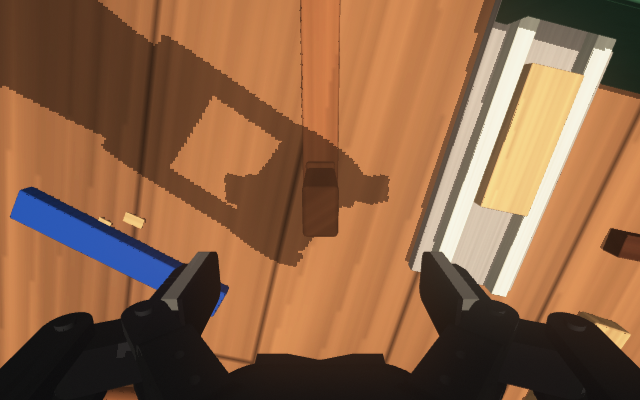

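The wrist view shows the stick's grip block at (320,200), centred between the fingers. The blue look-alike is at (115,250) and the planer is on the right, both clear. Descending.

Call:
servo_tool:
  rows: "85 0 0 25 0; 85 -0.5 0.5 50 0; 85 -0.5 0.5 75 0; 85 -0.5 0.5 95 0; 85 -0.5 0.5 108 0; 85 -0.5 0.5 115 0; 85 -0.5 0.5 115 0; 60 -0.5 0.5 115 0"

```text
time_s: 2.15
tcp_pos: [0.4299, -0.1039, 0.2151]
tcp_rot: [-1.943, -2.466, -0.001]
wrist_force: [-0.0, -0.0, 0.8]
finger_gap: 0.883
```

Call:
servo_tool:
  rows: "40 0 0 0 0; 30 0 0 0 0; 24 0 0 0 0; 16 0 0 0 0; 10 0 0 0 0; 10 0 0 0 0; 10 0 0 0 0; 10 0 0 0 0"
  force: 70

```text
time_s: 2.82
tcp_pos: [0.4304, -0.1041, 0.216]
tcp_rot: [-1.943, -2.467, -0.002]
wrist_force: [-1.7, -0.4, 5.3]
finger_gap: 0.273
```

```bash
python3 -c "
from h import *
rel(428.6,-103.6,290,103.6); print(r.get_state()['finger_gap'])"
```

```text
t 2.82 yaw 103.54 pos [ 430.4 -104.1  216. ] F [-1.7 -0.4  5.3] q6 -0.63 REL [  1.   -1.6 -74. ] turn -0.001
0.2732661187973321
```

Call:
servo_tool:
  rows: "10 0 0 -15 0; 10 0 0 -35 0; 10 0 0 -55 0; 10 0 0 -70 0; 10 0 0 -80 0; 10 0 0 -80 0; 10 0 0 -80 0; 10 0 0 -80 0"

```text
time_s: 3.48
tcp_pos: [0.4298, -0.1039, 0.2947]
tcp_rot: [-1.942, -2.465, -0.001]
wrist_force: [0.0, -0.3, -1.7]
finger_gap: 0.273
```

```bash
python3 -c "
from h import *
rel(576.1,-275,290,90.7); print(r.get_state()['finger_gap'])"
```

```text
t 3.48 yaw 103.54 pos [ 429.8 -103.9  294.7] F [ 0.  -0.3 -1.7] q6 -0.63 REL [-200.6  102.2    4. ] turn 0.224
0.27256717233284683
```

Call:
servo_tool:
  rows: "10 -25 10 0 0.02; 10 -55 25 0 0.05; 10 -88 42 0 0.08; 10 -120 58 2 0.12; 10 -150 75 3 0.16; 10 -178 90 4 0.19; 10 -196 100 4 0.22; 10 -200.6 102.2 4 0.224"

```text
time_s: 4.15
tcp_pos: [0.5774, -0.2775, 0.288]
tcp_rot: [-2.208, -2.23, 0.001]
wrist_force: [-0.2, 0.3, -1.1]
finger_gap: 0.273
```

```bash
python3 -c "
from h import *
c=cap('wrist','w2.png'); rel(576.1,-275,240,90.7)
P=cloud(c).reshape(-1,3)
print('tilt/front: sole pts')
Q=P[(P[:,2]>.075)&(P[:,2]<.12)&(abs(P[:,0]-.575)<.03)&(P[:,1]>-.26)&(P[:,1]<-.05)]
print(len(Q),Q.min(0),Q.max(0)); print(cv2.minAreaRect((Q[:,:2]*1000).astype(np.float32)))
print(np.polyfit(Q[:,1],Q[:,2],1), [np.round(np.median(Q[abs(Q[:,1]-y)<.005],0),4) for y in(-.24,-.2,-.16,-.12)])
"
```

```text
t 4.2 yaw 90.62 pos [ 576.8 -276.8  288. ] F [ 0.4  0.4 -1.5] q6 -0.57 REL [ 1.6 -0.5 48. ] turn -0.001
tilt/front: sole pts
13471 [ 0.55913942 -0.25999794  0.08183787] [ 0.59020863 -0.16443396  0.11997784]
((574.6765747070312, -212.28948974609375), (30.199195861816406, 95.69361877441406), 0.7245016098022461)
[-0.09479472  0.06639497] [array([ 0.5747, -0.2399,  0.0847]), array([ 0.5743, -0.1999,  0.0848]), array([ 0.5789, -0.1649,  0.0844]), array([nan, nan, nan])]
  return _methods._mean(a, axis=axis, dtype=dtype,
  ret = um.true_divide(
```

View pics/w2.png

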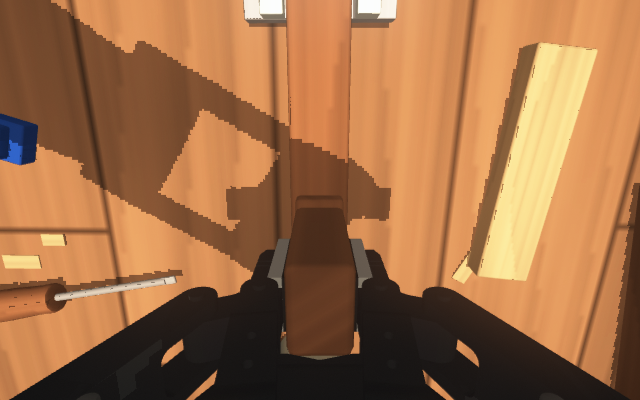

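The stick is level, with its sole centred between the rail ends (265/375, sole centre 319). Lowering to just above the deck.

Call:
servo_tool:
  rows: "10 1 0 12 0; 10 1 0 25 0; 10 1 0 36 0; 10 1 0 44 0; 10 1 0 48 0; 10 1 0 50 0; 10 1 0 50.3 0; 10 1 0 50.3 0"

```text
time_s: 4.87
tcp_pos: [0.5768, -0.2756, 0.2381]
tcp_rot: [-2.206, -2.231, 0.0]
wrist_force: [0.3, -0.0, -1.1]
finger_gap: 0.269
```

```bash
cat > st.py <<'E'
from h import *
s=r.get_state(); o=np.array([.5718,.0813]); f=np.array([-.0122,1]);f/=np.linalg.norm(f); n=np.array([-f[1],f[0]])
d=np.array(s['tcp_pos'][:2])-o; tip=d@f*1000+171
print('tip x(planer)',round(tip,1),'y',round(d@n*1000,1)); rel(*(np.r_[o+f*d@f,0]*1000)[:2],237.5,90.7)
E
python3 st.py
```

```text
tip x(planer) -186.0 y -0.7
t 4.87 yaw 90.64 pos [ 576.8 -275.6  238.1] F [ 0.3 -0.  -1.1] q6 -0.57 REL [   4.1 -361.9    1.6] turn -0.001
```

Call:
servo_tool:
  rows: "10 5 0 0 0; 10 11 0 0 0; 10 16 0 0 0; 10 19 0 0 0; 10 21 0 0 0; 10 23 0 0 0; 10 26 0 0 0; 10 29 0 0 0"

```text
time_s: 5.53
tcp_pos: [0.5766, -0.2466, 0.2384]
tcp_rot: [-2.207, -2.231, 0.0]
wrist_force: [-0.0, 0.0, -0.8]
finger_gap: 0.271
```

Call:
servo_tool:
  rows: "10 3 0 0 0; 10 6 0 0 0; 10 9 0 0 0; 10 12 0 0 0; 10 15 0 0 0; 10 18 0 0 0; 10 21 0 0 0; 10 24 0 0 0"

```text
time_s: 6.2
tcp_pos: [0.5763, -0.2223, 0.2384]
tcp_rot: [-2.207, -2.231, 0.0]
wrist_force: [0.2, 0.4, -0.5]
finger_gap: 0.272
```

```bash
sed -i 's/f\*d@f,0/f*(d@f),0/' st.py; python3 st.py
```

```text
tip x(planer) -132.6 y -0.8
t 6.2 yaw 90.63 pos [ 576.3 -222.3  238.4] F [ 0.2  0.4 -0.5] q6 -0.49 REL [-0.  -0.8  0.9] turn -0.001
```

Call:
servo_tool:
  rows: "10 2 -0.5 0 0; 10 4 -0.5 0 0; 10 6 -0.5 0 0; 10 8 -0.5 0 0; 10 10 -0.5 0 0; 10 12 -0.5 0 0; 10 14 -0.5 0 0; 10 16 -0.5 0 0"

```text
time_s: 6.87
tcp_pos: [0.5756, -0.2062, 0.2384]
tcp_rot: [-2.207, -2.232, 0.001]
wrist_force: [-0.9, -3.5, -0.6]
finger_gap: 0.274
```

Call:
servo_tool:
  rows: "10 2 0 0 0; 10 4 0 0 0; 10 6 0 0 0; 10 8 0 0 0; 10 10 0 0 0; 10 12 0 0 0; 10 14 0 0 0; 10 16 0 0 0"

```text
time_s: 7.53
tcp_pos: [0.5758, -0.1916, 0.2394]
tcp_rot: [2.207, 2.234, -0.004]
wrist_force: [-0.6, -5.6, -1.2]
finger_gap: 0.276
```

```bash
python3 st.py
```

```text
tip x(planer) -101.9 y -0.7
t 7.53 yaw 90.69 pos [ 575.8 -191.6  239.4] F [-0.6 -5.6 -1.2] q6 -0.45 REL [ 0.  -0.7  1.9] turn -0.0
```

Call:
servo_tool:
  rows: "10 4 0 0.5 0; 10 7 0 1 0; 10 10 0 1 0; 10 13 0 1 0; 10 16 0 1 0; 10 19 0 1 0; 10 22 0 1 0; 10 25 0 1 0"

```text
time_s: 8.2
tcp_pos: [0.576, -0.1682, 0.2398]
tcp_rot: [2.202, 2.232, -0.007]
wrist_force: [-1.1, -6.9, 1.5]
finger_gap: 0.271
```

Call:
servo_tool:
  rows: "10 4 0 0.5 0; 10 7 0 1 0; 10 10 0 1 0; 10 13 0 1 0; 10 16 0 1 0; 10 19 0 1 0; 10 22 0 1 0; 10 25 0 1 0"

```text
time_s: 8.87
tcp_pos: [0.5762, -0.1451, 0.2403]
tcp_rot: [2.197, 2.231, -0.012]
wrist_force: [-1.8, -7.8, 2.9]
finger_gap: 0.273
```

```bash
python3 st.py
```

```text
tip x(planer) -55.4 y -1.6
t 8.87 yaw 90.89 pos [ 576.2 -145.1  240.3] F [-1.8 -7.8  2.9] q6 -0.37 REL [ 0.  -1.6  2.8] turn 0.003
```

```bash
python3 -c "
from h import *
s=r.get_state();M=R.from_rotvec(s['tcp_rot']).as_matrix();print(M.round(4))"
```

```text
[[-0.0155  0.9999  0.0025]
 [ 0.9998  0.0156 -0.0129]
 [-0.0129  0.0023 -0.9999]]
```

Call:
servo_tool:
  rows: "10 5 -0.5 -1 0; 10 10 -0.8 -1 0; 10 15 -0.8 -1 0; 10 20 -0.8 -1.2 0; 10 25 -0.8 -1.2 0; 10 30 -0.8 -1.2 0; 10 35 -0.8 -1.3 0; 10 40 -0.8 -1.3 0"

```text
time_s: 9.53
tcp_pos: [0.575, -0.1058, 0.2416]
tcp_rot: [2.194, 2.23, -0.014]
wrist_force: [-0.9, -5.3, -0.3]
finger_gap: 0.27
```

```bash
sed -i '$a M=R.from_rotvec(s["tcp_rot"]).as_matrix();print("pitch",M[2,0].round(4),"tipz",(s["tcp_pos"][2]*1000-216+171*M[2,0]).round(1))' st.py; python3 st.py
```

```text
tip x(planer) -16.1 y -0.9
t 9.53 yaw 90.94 pos [ 575.  -105.8  241.6] F [-0.9 -5.3 -0.3] q6 -0.31 REL [ 0.1 -0.9  4.1] turn 0.004
pitch -0.0159 tipz 22.9
```

Call:
servo_tool:
  rows: "10 4.5 -0.5 0 0; 10 9 -0.8 0 0; 10 13.5 -0.8 0 0; 10 18 -0.8 0 0; 10 22.5 -0.8 0 0; 10 27 -0.8 0 0; 10 31 -0.8 0 0; 10 34 -0.8 0 0"

```text
time_s: 10.2
tcp_pos: [0.5734, -0.0709, 0.2408]
tcp_rot: [2.195, 2.231, -0.013]
wrist_force: [0.5, 0.5, -1.5]
finger_gap: 0.277
```

```bash
python3 st.py
```

```text
tip x(planer) 18.8 y 0.3
t 10.2 yaw 90.92 pos [573.4 -70.9 240.8] F [ 0.5  0.5 -1.5] q6 -0.25 REL [0.  0.3 3.3] turn 0.004
pitch -0.0144 tipz 22.3
```

Call:
servo_tool:
  rows: "10 4 0 0 0; 10 8 0 0 0; 10 12 0 0 0; 10 16 0 0 0; 10 19 0 0 0; 10 21 0 0 0; 10 22 0 0 0; 10 23 0 0 0"

```text
time_s: 10.87
tcp_pos: [0.573, -0.0478, 0.2405]
tcp_rot: [2.195, 2.231, -0.013]
wrist_force: [0.3, -1.1, -1.3]
finger_gap: 0.273
```

Call:
servo_tool:
  rows: "10 0.7 0 0 0; 10 1.4 0 0 0; 10 2.1 0 0 0; 10 2.8 0 0 0; 10 3.5 0 0 0; 10 4.2 0 0 0; 10 4.9 0 0 0; 10 5.5 0 0 0"

```text
time_s: 11.53
tcp_pos: [0.573, -0.0422, 0.2404]
tcp_rot: [2.195, 2.231, -0.013]
wrist_force: [-1.0, -1.2, -1.9]
finger_gap: 0.269
```

Call:
servo_tool:
  rows: "10 0.7 0 0 0; 10 1.4 0 0 0; 10 2.1 0 0 0; 10 2.8 0 0 0; 10 3.5 0 0 0; 10 4.2 0 0 0; 10 4.9 0 0 0; 10 5.5 0 0 0"

```text
time_s: 12.2
tcp_pos: [0.5729, -0.0367, 0.2403]
tcp_rot: [2.195, 2.231, -0.013]
wrist_force: [0.8, -1.0, -0.7]
finger_gap: 0.272
```

Call:
servo_tool:
  rows: "10 0.7 0 0 0; 10 1.4 0 0 0; 10 2.1 0 0 0; 10 2.8 0 0 0; 10 3.5 0 0 0; 10 4.2 0 0 0; 10 4.9 0 0 0; 10 5.5 0 0 0"

```text
time_s: 12.87
tcp_pos: [0.5728, -0.0311, 0.2403]
tcp_rot: [2.195, 2.231, -0.013]
wrist_force: [0.4, -1.2, -0.6]
finger_gap: 0.273
```

Call:
servo_tool:
  rows: "10 0.7 0 0 0; 10 1.4 0 0 0; 10 2.1 0 0 0; 10 2.8 0 0 0; 10 3.5 0 0 0; 10 4.2 0 0 0; 10 4.9 0 0 0; 10 5.5 0 0 0"

```text
time_s: 13.53
tcp_pos: [0.5729, -0.0263, 0.2406]
tcp_rot: [2.193, 2.23, -0.015]
wrist_force: [-0.7, -6.2, 1.2]
finger_gap: 0.272
```

Buffer felt at about 6 N. Pressing a little more and holding.

Call:
servo_tool:
  rows: "10 0.8 0 0 0; 10 1.1 0 0 0; 10 1.3 0 0 0; 10 1.4 0 0 0; 10 1.4 0 0 0; 10 1.4 0 0 0; 10 1.4 0 0 0; 10 1.4 0 0 0"

```text
time_s: 14.2
tcp_pos: [0.5731, -0.0257, 0.2409]
tcp_rot: [2.191, 2.23, -0.017]
wrist_force: [0.2, -6.5, -0.1]
finger_gap: 0.275
```

Call:
servo_tool:
  rows: "10 0.9 0 0 0; 10 1.2 0 0 0; 10 1.5 0 0 0; 10 1.7 0 0 0; 10 1.7 0 0 0; 10 1.7 0 0 0; 10 1.7 0 0 0; 10 1.7 0 0 0"

```text
time_s: 14.87
tcp_pos: [0.5733, -0.025, 0.2414]
tcp_rot: [2.188, 2.229, -0.02]
wrist_force: [-1.4, -6.4, 0.2]
finger_gap: 0.27
```

Call:
servo_tool:
  rows: "10 0.9 0 0 0; 10 1.4 0 0 0; 10 1.8 0 0 0; 10 2.1 0 0 0; 10 2.3 0 0 0; 10 2.3 0 0 0; 10 2.3 0 0 0; 10 2.3 0 0 0"

```text
time_s: 15.53
tcp_pos: [0.5735, -0.0241, 0.242]
tcp_rot: [2.185, 2.228, -0.023]
wrist_force: [-0.1, -8.8, 2.5]
finger_gap: 0.277
```

```bash
python3 st.py
```

```text
tip x(planer) 65.6 y -0.4
t 15.53 yaw 91.13 pos [573.5 -24.1 242. ] F [-0.1 -8.8  2.5] q6 -0.16 REL [ 0.1 -0.4  4.5] turn 0.007
pitch -0.0254 tipz 21.6
```

Call:
servo_tool:
  rows: "10 1.2 0 -0.4 0; 10 1.7 0 -0.7 0; 10 2 0 -0.8 0; 10 2.1 0 -0.8 0; 10 2.1 0 -0.8 0; 10 2.1 0 -0.8 0; 10 2.1 0 -0.8 0; 10 2.1 0 -0.8 0"

```text
time_s: 16.2
tcp_pos: [0.5736, -0.0232, 0.2429]
tcp_rot: [2.182, 2.227, -0.027]
wrist_force: [-0.6, -7.7, -0.1]
finger_gap: 0.273
```

```bash
python3 -c "
from h import *
rel(573.5,-24,242,90.7)
for i in range(6):
    c=vision.capture('side'); s=r.get_state(); print(round(s['time_s'],2),np.round(s['wrist_force'],1))
cv2.imwrite('pics/side2.png',cv2.resize(c['img'][160:290,200:420],None,fx=3.6,fy=3.6)[:,:,::-1])
"; python3 st.py
```

```text
t 16.2 yaw 91.19 pos [573.6 -23.2 242.9] F [-0.6 -7.7 -0.1] q6 -0.16 REL [-0.8 -0.1  1. ] turn 0.008
16.25 [-0.3 -8.4 -0.3]
16.3 [ 0.2 -7.5  0.2]
16.35 [-0.1 -7.6 -0.7]
16.4 [-1.1 -7.1 -0.4]
16.45 [-0.4 -8.  -1. ]
16.5 [-0.7 -7.5  0.6]
tip x(planer) 66.5 y -0.5
t 16.5 yaw 91.18 pos [573.6 -23.2 243. ] F [-0.7 -7.5  0.6] q6 -0.16 REL [ 0.2 -0.5  5.5] turn 0.008
pitch -0.0289 tipz 22.0
```

The press held for over 1 s at 7–8.8 N. Withdrawing the stick.

Call:
servo_tool:
  rows: "10 -3 0 0 0; 10 -8 0 0 0; 10 -16 0 0.3 0; 10 -26 0 0.5 0; 10 -36 0 0.8 0; 10 -46 0 1 0; 10 -54 0 1.3 0; 10 -60 0 1.5 0"

```text
time_s: 17.17
tcp_pos: [0.5749, -0.0846, 0.2432]
tcp_rot: [2.183, 2.226, -0.027]
wrist_force: [1.0, -0.3, -0.9]
finger_gap: 0.273
```

```bash
python3 st.py
```

```text
tip x(planer) 5.1 y -1.0
t 17.17 yaw 91.12 pos [574.9 -84.6 243.2] F [ 1.  -0.3 -0.9] q6 -0.26 REL [ 0.2 -1.1  5.7] turn 0.007
pitch -0.029 tipz 22.3
```

Call:
servo_tool:
  rows: "10 -8 0 0.3 0; 10 -18 -0.3 0.6 0; 10 -29 -0.6 0.9 0; 10 -40 -0.8 1.2 0; 10 -51 -1 1.5 0; 10 -61 -1 1.8 0; 10 -70 -1 2 0; 10 -76 -1 2 0"

```text
time_s: 17.83
tcp_pos: [0.5754, -0.162, 0.2434]
tcp_rot: [2.183, 2.225, -0.027]
wrist_force: [0.6, -0.0, -1.9]
finger_gap: 0.273
```

```bash
python3 st.py
python3 - <<'E'
from h import *
c=cap('top','top2.png'); P=cloud(c).reshape(-1,3); I=c['img'].reshape(-1,3).astype(int)
o=np.array([.5718,.0813]); f=np.array([-.0122,1]); n=np.array([-1,-.0122])
A=np.c_[(P[:,:2]-o)@f,(P[:,:2]-o)@n]*1000
k=(I[:,0]-I[:,2]>70)&(P[:,2]>.034)&(P[:,2]<.046)&(A[:,0]>30)&(A[:,0]<150)&(abs(A[:,1])<25)
print(k.sum(),A[k].min(0),A[k].max(0),np.median(P[k,2]))
cv2.imwrite('pics/crop2.png',cv2.resize(c['img'][150:360,180:440],None,fx=2.8,fy=2.8)[:,:,::-1])
E
```

```text
tip x(planer) -72.3 y -0.6
t 17.83 yaw 91.08 pos [ 575.4 -162.   243.4] F [ 0.6 -0.  -1.9] q6 -0.39 REL [ 0.2 -0.6  5.9] turn 0.007
pitch -0.0292 tipz 22.4
484 [ 58.62268691 -21.27898658] [147.18591957  19.32661311] 0.039441217431030184
```

View pics/crop2.png

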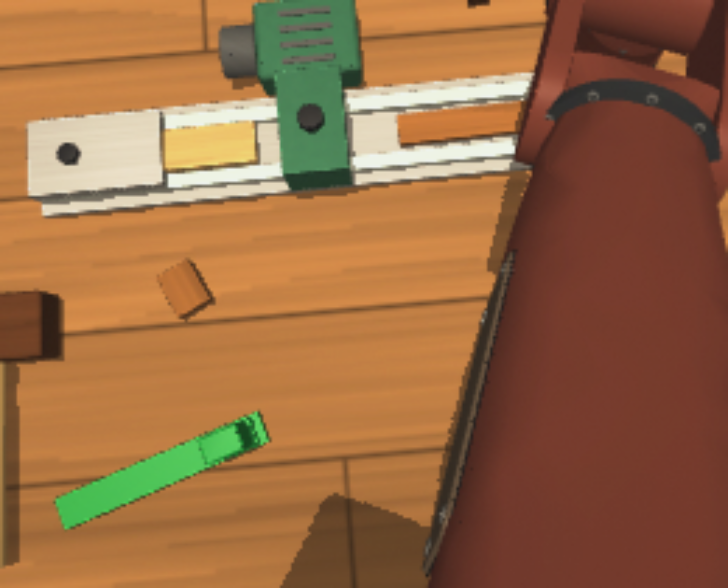

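The blank sits at crop (165–257,145), its tail about 60 mm past the guard centre and its nose under the hood. The stick tip at crop (400,127) is clear of the guard. Next I lift it and move to the free bench on the robot's side.

Call:
servo_tool:
  rows: "10 0 0 -12 0; 10 0 0 -28 0; 10 0 0 -44 0; 10 0 0 -58 0; 10 0 0 -66 0; 10 0 0 -70 0; 10 0 0 -70 0; 10 0 0 -70 0"

```text
time_s: 18.55
tcp_pos: [0.5749, -0.1602, 0.3134]
tcp_rot: [2.183, 2.225, -0.027]
wrist_force: [0.0, 0.9, -2.3]
finger_gap: 0.266
```

```bash
python3 -c "
from h import *
rel(440,-150,300,91.1)"
```

```text
t 18.55 yaw 91.08 pos [ 574.9 -160.2  313.4] F [ 0.   0.9 -2.3] q6 -0.39 REL [  13.1 -134.8   12.3] turn -0.0
```

Call:
servo_tool:
  rows: "10 0 -15 0 0; 10 2 -38 0 0; 10 5 -62 2 0; 10 8 -86 5 0; 10 11 -108 8 0; 10 13 -125 12 0; 10 13 -133 12.3 0; 10 13 -134.8 12.3 0"

```text
time_s: 19.22
tcp_pos: [0.4382, -0.1496, 0.2985]
tcp_rot: [2.186, 2.227, -0.029]
wrist_force: [-0.3, 0.2, -2.0]
finger_gap: 0.274
```

```bash
python3 -c "
from h import *
rel(440,-150,226,91.1)"; python3 st.py|tail -1
```

```text
t 19.22 yaw 91.05 pos [ 438.2 -149.6  298.5] F [-0.3  0.2 -2. ] q6 -0.48 REL [ 1.6  1.7 72.5] turn -0.001
pitch -0.0282 tipz 77.7
```

Call:
servo_tool:
  rows: "10 0 0 15 0; 10 0 0 33 0; 10 0 0 50 0; 10 0 0 62 0; 10 0 0 70 0; 10 0 0 74 0; 10 0 0 75 0; 10 0 0 75 0"

```text
time_s: 19.88
tcp_pos: [0.4389, -0.1519, 0.2238]
tcp_rot: [2.186, 2.226, -0.029]
wrist_force: [-0.3, 0.3, -2.0]
finger_gap: 0.271
```

Call:
servo_tool:
  rows: "10 0 0 1 0; 10 0 0 2 0; 10 0 0 3 0; 10 0 0 4 0; 10 0 0 5 0; 10 0 0 5.5 0; 10 0 0 6 0; 10 0 0 6 0"

```text
time_s: 20.55
tcp_pos: [0.4396, -0.1528, 0.2189]
tcp_rot: [2.184, 2.225, -0.029]
wrist_force: [-0.4, -3.2, 6.7]
finger_gap: 0.276
```

```bash
python3 st.py
```

```text
tip x(planer) -61.5 y 135.0
t 20.55 yaw 91.06 pos [ 439.6 -152.8  218.9] F [-0.4 -3.2  6.7] q6 -0.48 REL [ -1.4 135.1 -18.1] turn 0.006
pitch -0.0298 tipz -2.2
```

Tip is on the bench. Opening slowly so that the stick settles flat, then raising.

Call:
servo_tool:
  rows: "23 0 0 0 0; 27 0 0 0 0; 32 0 0 0 0; 40 0 0 0 0; 50 0 0 0 0; 62 0 0 0 0; 74 0 0 0 0; 85 0 0 0 0"
  force: 20

```text
time_s: 21.22
tcp_pos: [0.4396, -0.1527, 0.2188]
tcp_rot: [2.184, 2.225, -0.029]
wrist_force: [-0.3, 0.3, -0.4]
finger_gap: 0.972
```

Call:
servo_tool:
  rows: "85 0 0 0 0; 85 0 0 -5 0; 85 0 0 -18 0; 85 0 0 -36 0; 85 0 0 -60 0; 85 0 0 -85 0; 85 0 0 -105 0; 85 0 0 -115 0"

```text
time_s: 21.88
tcp_pos: [0.44, -0.1497, 0.3373]
tcp_rot: [2.18, 2.221, -0.026]
wrist_force: [-0.2, -0.3, -0.3]
finger_gap: 0.993
```

Run:
```python
from h import *
c=cap('wrist','w3.png'); P=cloud(c).reshape(-1,3); s=r.get_state(); print(s['time_s'],s['tcp_pos'],s['finger_gap'])
k=(abs(P[:,0]-.435)<.03)&(P[:,1]>-.13)&(P[:,1]<.02)&(P[:,2]>.008)&(P[:,2]<.022)
Q=P[k]; print('sole',k.sum(),Q.min(0).round(4),Q.max(0).round(4),'slope',np.polyfit(Q[:,1],Q[:,2],1).round(4))
k=(abs(P[:,0]-.44)<.04)&(abs(P[:,1]+.15)<.04)&(P[:,2]>.075)&(P[:,2]<.1)
print('block',np.median(P[k],0).round(4))
c=cap('side','s3.png')
```

```text
21.9333 [ 0.44042535 -0.1499001   0.33815125] 0.9950592018274947
sole 5426 [ 0.4213 -0.13    0.0103] [ 0.4536 -0.0193  0.0154] slope [-0.0004  0.0128]
block [ 0.44   -0.156   0.0846]
```

View pics/s3.png

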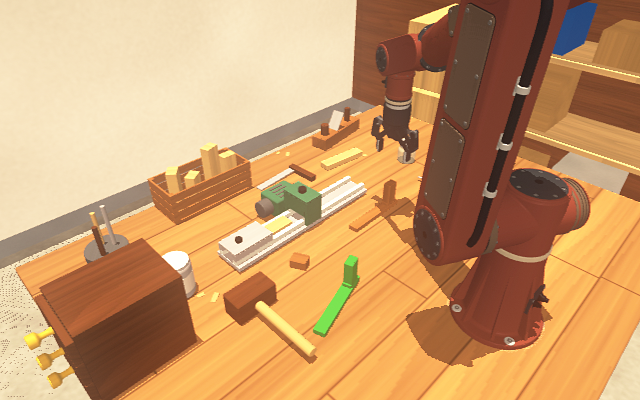

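Side view: the stick lies flat on the bench at (375,210), the blank is at the hood (280,226), the gripper is clear, and the other items are where they were.

```bash
python3 -c "
from h import *
print(r.finish_job())"
```

```text
the job is handed in; nothing more can be done
None
```

I fed the blank under the guard with the wooden push stick until it met the buffer. I then held it there, drew the stick back and laid it on the bench on the robot's side. The job is handed in at about 22 s of the 72 s allowed; it reports no verdict.

- **Pressing:** the wrist force read about 6 to 9 N for roughly 3 s, staying at 7 to 9 N for the last second. It never read above 8.8 N during the whole feed. These are wrist readings; the buffer force itself cannot be read.
- **Blank:** its tail lies about 59 mm past the guard's centre (29 mm clear of the guard). By its length the nose is about 24 mm inside the hood. Its top height of 39 mm fits lying flat in the channel.
- **Stick:** it lies flat on the bench (slope 0.0004), about 130 mm to the robot's side of the planer's centre line. It had tilted about 0.03 rad in the grip while pushing and settled flat on release.
- **Surroundings:** the gripper is open and about 120 mm above its release position. By eye in the last side view, nothing else had moved; I did not measure the other items' positions.

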